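# Refit the blade of a dust-extraction blast gate

### The job

The dust port's gate blade has been taken out for cleaning and its locking bolt is still thrown across the blade slot. First draw the bolt back by its red-knobbed handle and swing the handle over towards the blade's tray into the yellow parking notch so that it lies down and the bolt stays clear; then slide the aluminium blade, orange lip outermost, into the slot until it is fully home. Leave the bolt parked and everything else on the bench where it is.

Things in the scene. Friction and masses are not known exactly. Their poses are not given: they have to be found in the camera images.
- gate: Fixed blast gate. Origin: table level under the slot mouth's middle; x = the way the blade goes in, y towards the bolt housing. Grey bed (blade's tray) top z 30 mm, x -170 to 115, y +-75 mm. Blue frame x 0 to 115, top z 55 mm; aluminium collar on it: radius 46, centre x 72, top z 80 mm.
- slot (a point): Middle of the blade slot's mouth, on the bed: gate (0, 0, 30) mm. Slot 93 mm wide (y +-46.5), z 30 to 43 mm, back stop at gate x 108 mm. Flared aluminium lead-in cheeks, top z 46 mm, inner faces from y +-47 mm at the mouth to y +-70 mm at x -50 mm.
- housing (a point): Bolt housing: middle of its roof slot at the gate end, gate (22, 75, 56) mm. Blue block, gate y 75 to 205, x 2 to 42, top z 56 mm. Bolt axis along y at gate x 22, z 39 mm. The handle stands and runs along y in a 12.5 mm wide roof slot. A yellow plate clamped on the housing has the parking notch.
- housing_end (a point): Far end of the roof slot, gate (22, 200, 56) mm. Yellow plate, set anew each time: notch centre at gate y 144 to 164 mm, 15 mm wide, cut through roof and side wall to -x so the handle can swing over and lie level. Just past the notch the plate (top z 64 mm) bridges the roof slot: hard stop. Handle against the stop = 2.5 mm past the notch centre, free to swing into it.
- bolt: Smooth loose steel bolt captive in its bore. Origin on the pin's axis under the handle. Pin 18 mm diameter along y, from -82 mm (tip, in the blade slot) to +35 mm; handle: 10 mm rod along +z, red ball of 20 mm diameter centred at z 52 mm. Upright at the start (leans a few degrees either way); parked, its z axis points level towards the gate's -x and its knob hangs outside the housing.
- bolt_knob (a point): centre of the bolt's red ball
- blade: Loose aluminium gate blade 140 (x) x 90 (y) x 10 mm, origin at the centre of its underside. On top at its -x end an orange lip 12 mm thick (x -68 to -56), 50 mm wide (y +-25), z 9 to 27 mm. The +x end goes in first; home, that end meets the back stop and 32 mm with the lip stay outside (blade origin at gate x 38 mm).
- blade_lip (a point): top centre of the blade's orange lip
- gouge: turning gouge, loose, 260 mm long, wooden handle (bystander)
- spanner: steel spanner, loose, 180 mm long (bystander)
- bowl: small turned wooden bowl, loose, 120 mm across, 50 mm high (bystander)
- blank: pale timber blank, loose, 160 x 50 x 50 mm (bystander)
- glue: white glue bottle with orange cap, standing, 60 mm across, 150 mm high (bystander)
- spindle: dark turned spindle, standing, 48 mm across, 130 mm high (bystander)
- brush: bench brush, loose, 200 mm long (bystander)
Not all that is in view belongs to the job. What is shaped like the blade but pink is not meant. There is more than one size of the bolt; the job needs the larger.

How it is judged:
By the outcome, as a careful person would: the job done as asked, in the order asked, and still so for the second after the job is handed in, with the robot touching nothing.
It also fails if it takes over 64 s, if anything falls off the work surface, if the arm or the gripper's body presses on something with over 40 N, if the wrist force passes 120 N, or if a joint passes its speed limit or range.

### The arm

A 6-joint arm with a two-finger parallel gripper is mounted at the origin on the work surface. World frame = base frame: x ahead of the robot, y to its left, z up, the work surface at z = 0. Lengths are in m, angles in rad, forces in N, time in s.
With the tool pointing down it reaches from about 0.25 to 0.725 m from the base axis. Payload 4 kg.
Tool frame: the origin (TCP) lies on the centre line of the jaws, within the pads' length; the fingertips stand 25 mm ahead of it and the grasp point (between the pads) lies 6 mm ahead of it; z points along the fingers, x is the direction in which the jaws open and shut, and the axes are right-handed (so a half turn about z gives the same grasp; the last joint's range is limited). The gripper opens to 85 mm and grips with 20 to 120 N. Pads are 22 mm wide; open, the fingers measure 114 mm over their backs; the gripper's body (76 mm by 85 mm) begins 54 mm behind the grasp point. The pads swing forward as they close: fully open they stand 13 mm farther back than shut.
Start: joints at [1.318, 0.241, 0.005, 1.335, 0, 1.571], TCP at [0.125, 0.484, 0.256] pointing down, gripper open.
Joint ranges: [-2.72, 2.72], [-1.05, 1.87], [-1.09, 1.28], [-1.99, 2.15], [-1.42, 1.44], [-3.14, 3.14]. Speed limits (rad/s): [2.79, 2.79, 3.14, 3.14, 3.14, 3.14].

### API

Orientations are given as a unit quaternion [x, y, z, w].
In Python, from workcell import bot, imaging, order gives the robot as it stands.
- The arm moves only by the tool carry_out, never from a script. Its argument "moves" is a list of rows, each a list of 5 numbers: the shift along the tool's x, y, z scaled (see below), then the turn about the tool's z scaled (see below), then the opening, from -1 (shut) to 1 (fully open). In form: [[tx, ty, tz, roll, hand], ...]. A call has 1 to 20 rows; each row is the pose to reach, as a shift and turn from the pose commanded when the call began, along the tool's axes at that moment; what a row does not reach only later rows make up. The controller multiplies each number of a shift by 0.1 m and each number of a turn by 90 degrees. A row lasts 1/10 s, in which the tool goes at most 50 mm and 8.59 degrees, less where a joint would pass 70% of its speed; a pose out of reach is approached as far as the arm can. A call with a number of a shift or a turn outside -1 to 1 is refused whole. A call with a gripper value outside its range is refused whole. The fingers move at their own pace and stop on an object; the grip force is fixed at half the most. Time passes only in rows, so rows that repeat a pose let the fingers close. It gives the time, the measured TCP pose, the force and the opening at its end, in the units of the state.
- bot.get_obs(): the state, without advancing time (a new reading comes with each control period).
- imaging.camera(name): name is "scene" or "top"; returns the picture (400x640x3 uint8, red, green, blue); there is no depth.
- imaging.camera_model(name): a dict with "fovy" (degrees; the focal length in pixels is half the picture's height over the tangent of half this angle, whatever the lens; pixels are square), "cx", "cy" (the principal point, pixels), "eye" and "rotation" of the camera in the world. Camera axes: x right, y up, looking along -z (the intrinsics and any distortion apply to the point x, -y, -z); pixel columns grow to the right and rows downward; lengths in m; the calibration is good to about 2 mm. A picture is of the moment at which its call begins. camera_model takes no time and is no camera call.
- order.job_done(): hands the job in, once; it reports no verdict.
The state is a dict: "clock": time; "joint_pos": joint angles; "joint_vel": joint speeds; "tau": joint torques, N m; "eef_pos": TCP position; "tool_rot": TCP orientation; "ft_force": force on the tool from outside, world axes, zero at the start; "ft_torque": the same for the moment, N m; "grip_width": finger opening in m.
Only numpy, scipy, OpenCV 4.12 (cv2) and the standard library are available. Lean on these libraries where they do the work, as an engineer would, in place of code of your own. Each camera call takes 0.05 s, during which the arm holds its last target.

## Working session

There is one attempt and no reset: what is moved stays moved. The work goes in short steps, Python scripts to look and compute and a tool call to move; the robot and the scene stay as the last step left them, time stands still between calls to the robot, and variables do not carry over. Pictures are saved under pics/ and viewed, and the job is handed in when it is done.

Besides the shell and the picture viewer there is one more tool, called after "Request:" by a JSON object that holds its "method" and its "body", one argument or row to a line. carry_out: Moves the arm, as the interface text tells. Its arguments: {"type":"object","properties":{"moves":{"type":"array","items":{"type":"array","items":{"type":"number","minimum":-1,"maximum":1}}}},"required":["moves"]}

```bash
mkdir -p pics; ls
python3 - <<'E'
from workcell import bot, imaging, order
import cv2
for n in("scene","top"):
    im=imaging.camera(n); cv2.imwrite(f"pics/{n}0.png",im[:,:,::-1]); print(imaging.camera_model(n))
print(bot.get_obs())
E
```

```text
pics
{'fovy': 53.16479981387744, 'cx': 320.51267197049714, 'cy': 199.29382792270027, 'eye': array([1.15346607, 0.34219416, 0.90216126]), 'rotation': array([0.17254489, 0.30764092, 0.80520774, 0.47668209])}
{'fovy': 50.0805787954427, 'cx': 316.8744768280224, 'cy': 200.2188833365674, 'eye': array([0.3603031 , 0.00496355, 1.32024213]), 'rotation': array([ 0.03912312, -0.05443667, -0.69852585,  0.71243783])}
{'clock': 0.1, 'joint_pos': array([ 1.31798991e+00,  2.41322953e-01,  3.83290577e-03,  1.33523203e+00,
       -1.46747806e-05,  1.57082940e+00]), 'joint_vel': array([-0.00083719, -0.00071511,  0.00071389,  0.00148857,  0.00151352,
       -0.00023337]), 'tau': array([-4.73719956e-04, -3.73137939e+01,  2.53009182e+01,  1.08301968e-02,
       -1.28752063e-04,  2.38042205e-06]), 'eef_pos': array([0.12492918, 0.48358023, 0.25549935]), 'tool_rot': array([ 7.90617799e-01,  6.12309210e-01, -7.56754117e-04,  5.95403670e-04]), 'ft_force': array([0.47372855, 0.04028208, 0.35910581]), 'ft_torque': array([0.00125948, 0.02599818, 0.06419955]), 'grip_width': 0.0854190253190503}
```

View pics/scene0.png

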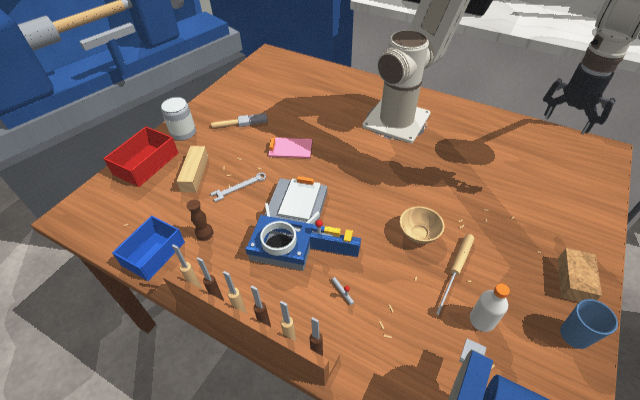

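View pics/top0.png

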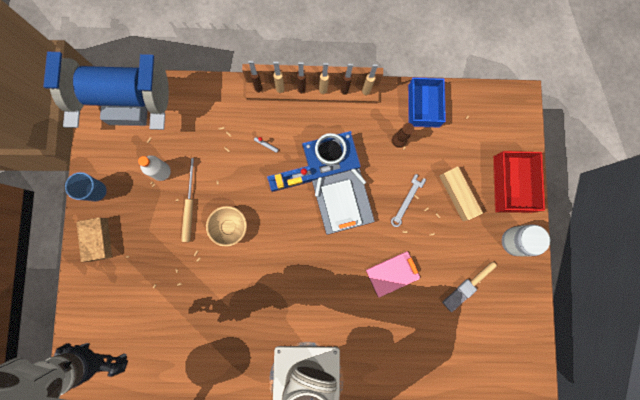

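The top view shows the gate at about (335,175), with the silver blade and its orange lip at (345,224) on the tray. The installed bolt's red knob is near (305,172). Decoys are the small loose bolt at (265,143) and the pink plate at (393,273). I'll enlarge to confirm.

```bash
cat > h.py <<'E'
import numpy as np, cv2
from scipy.spatial.transform import Rotation as R
from workcell import bot, imaging, order
def cam(n):
    m=imaging.camera_model(n); f=200/np.tan(np.radians(m['fovy'])/2)
    return m,f,R.from_quat(m['rotation']).as_matrix()
def ray(n,u,v):
    m,f,Rm=cam(n); d=Rm@np.array([(u-m['cx'])/f,-(v-m['cy'])/f,-1.]); return np.array(m['eye']),d
def onz(n,u,v,z):
    e,d=ray(n,u,v); return e+d*(z-e[2])/d[2]
def proj(n,P):
    m,f,Rm=cam(n); c=Rm.T@(np.asarray(P,float)-m['eye']); return np.array([m['cx']+f*c[0]/-c[2], m['cy']-f*c[1]/-c[2]])
def crop(n,x0,y0,x1,y1,k,out,im=None):
    im=imaging.camera(n) if im is None else im
    c=cv2.resize(im[y0:y1,x0:x1],None,fx=k,fy=k,interpolation=cv2.INTER_CUBIC); cv2.imwrite("pics/"+out,c[:,:,::-1])
E
python3 - <<'E'
import cv2
from h import *
t=cv2.imread("pics/top0.png")[:,:,::-1]; s=cv2.imread("pics/scene0.png")[:,:,::-1]
crop("top",255,120,385,240,5,"t1.png",t); crop("scene",235,170,375,270,5,"s1.png",s)
for n in("top","scene"):
    m,f,Rm=cam(n); print(n,f,Rm)
E
```

```text
top 428.1151583273191 [[ 0.01819657  0.99105302 -0.13222251]
 [-0.99957195  0.02106204  0.02030526]
 [ 0.02290846  0.13179643  0.99101206]]
scene 399.6973907892162 [[-0.48600489 -0.66149249  0.57116279]
 [ 0.87381996 -0.3562625   0.33093158]
 [-0.01542487  0.65992781  0.75117066]]
```

View pics/t1.png

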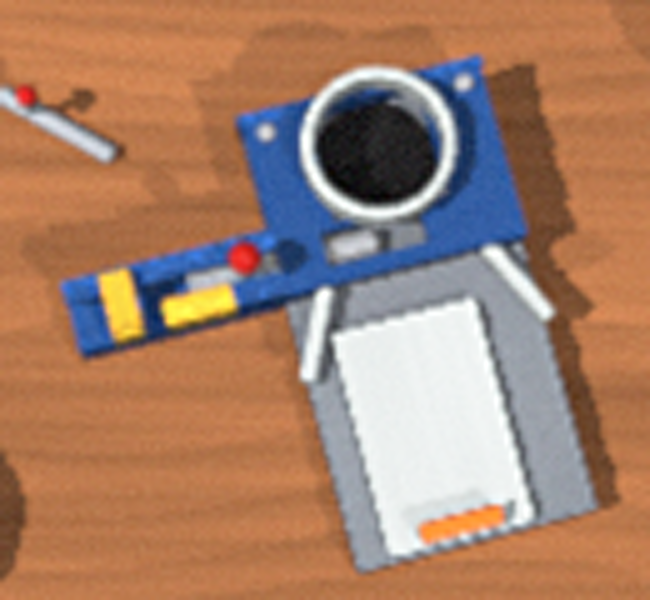

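View pics/s1.png

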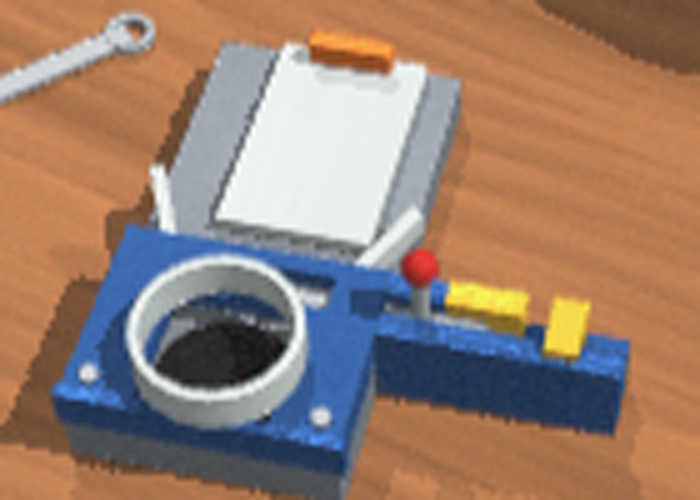

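```bash
cat > fit.py <<'E'
from h import *
from scipy.optimize import least_squares
def px(n,c):
    o={'top':(255,120),'scene':(235,170)}[n]; return np.array([o[0]+(c[0]+.5)/5-.5,o[1]+(c[1]+.5)/5-.5])
G=[('top',(115,75,55),(238,115)),('top',(115,-75,55),(481,57)),('top',(0,-75,55),(527,237)),('top',(-170,-75,30),(598,508)),('top',(-170,75,30),(363,572)),('top',(72,0,80),(379,145)),('top',(2,205,56),(84,357)),('top',(42,205,56),(62,282)),
('scene',(115,-75,55),(55,393)),('scene',(115,75,55),(345,468)),('scene',(42,205,56),(613,375)),('scene',(2,205,56),(630,340)),('scene',(-170,-75,30),(223,42)),('scene',(-170,75,30),(462,78)),('scene',(0,-75,55),(130,228)),('scene',(72,0,80),(217,335))]
def T(p,g):
    x,y,a=p; g=np.array(g)/1000; c,s=np.cos(a),np.sin(a); return np.array([x+c*g[0]-s*g[1],y+s*g[0]+c*g[1],g[2]])
def solve(L):
    f=lambda p:np.concatenate([proj(n,T(p,g))-px(n,c) for n,g,c in L])
    r=least_squares(f,[.5,0,.2],loss='soft_l1'); return r.x,f(r.x).reshape(-1,2)
if __name__=="__main__":
    for L in (G,[q for q in G if q[0]=='top'],[q for q in G if q[0]=='scene']):
        p,r=solve(L); print(p,np.degrees(p[2])); print(r.round(1).tolist())
E
python3 fit.py
```

```text
[ 0.61500649 -0.07788406  0.27985614] 16.034575959500785
[[0.3, -0.1], [-0.8, -0.6], [0.2, -0.9], [0.2, -0.1], [-0.6, -0.1], [0.1, -0.9], [-1.5, -2.2], [-0.3, 0.1], [0.0, 0.3], [-1.2, -3.9], [1.6, 0.1], [0.7, -5.2], [-0.1, -0.6], [0.0, -0.3], [-0.5, -0.9], [-0.3, -2.1]]
[ 0.6134834  -0.07867815  0.28202613] 16.158907154429475
[[0.5, 0.5], [-0.6, -0.1], [0.4, -0.4], [0.5, 0.3], [-0.2, 0.4], [0.3, -0.4], [-1.2, -1.5], [-0.1, 0.7]]
[ 0.61815467 -0.07591493  0.27684205] 15.86188081899734
[[-0.2, 1.4], [-1.3, -2.6], [1.7, 1.5], [0.8, -3.9], [0.1, 0.2], [0.2, 0.7], [-0.5, 0.1], [-0.4, -1.0]]
```

```bash
cat > ov.py <<'E'
from fit import *
def draw(p,n,name,src):
    im=cv2.imread(src); o={'top':(255,120,385,240),'scene':(235,170,375,270)}[n]
    c=cv2.resize(im[o[1]:o[3],o[0]:o[2]],None,fx=6,fy=6,interpolation=cv2.INTER_CUBIC)
    def P(g):
        u=proj(n,T(p,g)); return tuple(int(round((u[i]-o[i]+.5)*6-.5)) for i in(0,1))
    def poly(pts,col):
        cv2.polylines(c,[np.array([P(g) for g in pts])],True,col,1)
    poly([(0,-75,55),(115,-75,55),(115,75,55),(0,75,55)],(0,255,255))
    poly([(-170,-75,30),(0,-75,30),(0,75,30),(-170,75,30)],(0,255,0))
    poly([(2,75,56),(42,75,56),(42,205,56),(2,205,56)],(255,0,255))
    poly([(22+6.25,75,56),(22+6.25,200,56),(22-6.25,200,56),(22-6.25,75,56)],(255,255,0))
    poly([(72+46*np.cos(t),46*np.sin(t),80) for t in np.linspace(0,6.28,60)],(0,0,255))
    cv2.imwrite("pics/"+name,c)
if __name__=="__main__":
    import sys
    p,_=solve([q for q in G if q[0]=='top'])
    p2,_=solve(G)
    draw(p2,'top','ovt.png','pics/top0.png'); draw(p2,'scene','ovs.png','pics/scene0.png')
E
python3 ov.py
```

```text
(no output)
```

View pics/ovt.png

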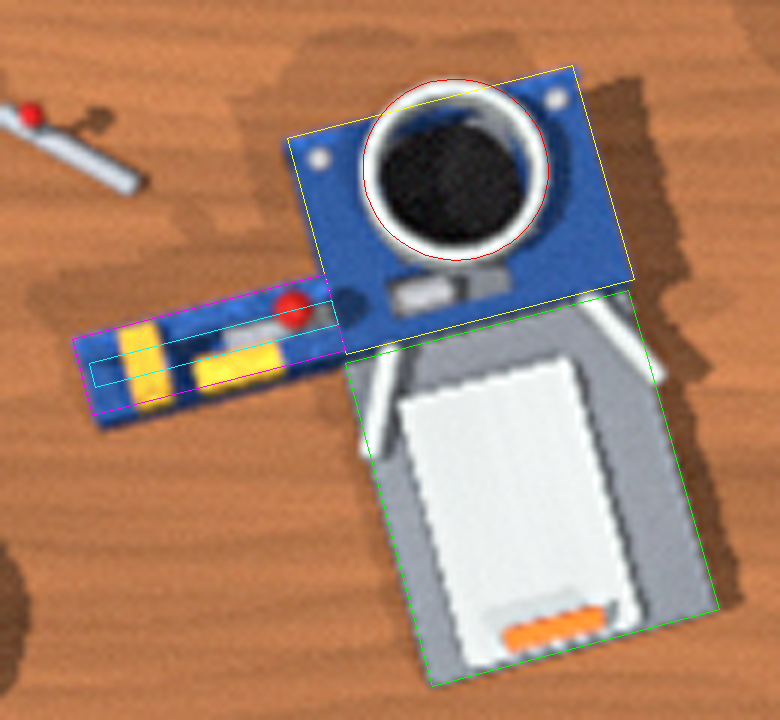

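View pics/ovs.png

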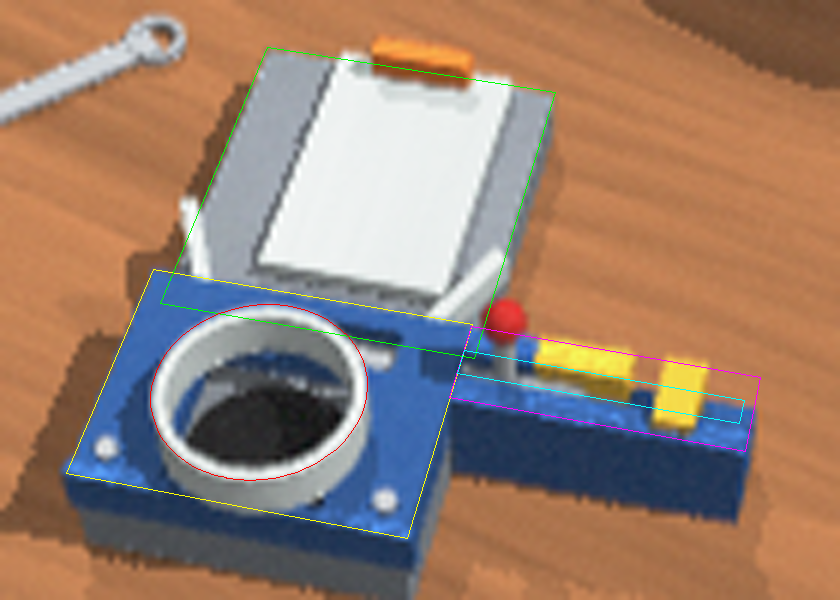

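Run:
```python
from h import *
t=cv2.imread("pics/top0.png")[:,:,::-1]; s=cv2.imread("pics/scene0.png")[:,:,::-1]
a=cv2.resize(t[160:200,262:325],None,fx=12,fy=12,interpolation=cv2.INTER_CUBIC)[:, :760]
b=cv2.resize(s[210:265,305:368],None,fx=12,fy=12,interpolation=cv2.INTER_CUBIC)[:,:760]
cv2.imwrite("pics/z1.png",a[:,:,::-1]);cv2.imwrite("pics/z2.png",b[:600,:,::-1])
```

```text
(no output)
```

View pics/z1.png

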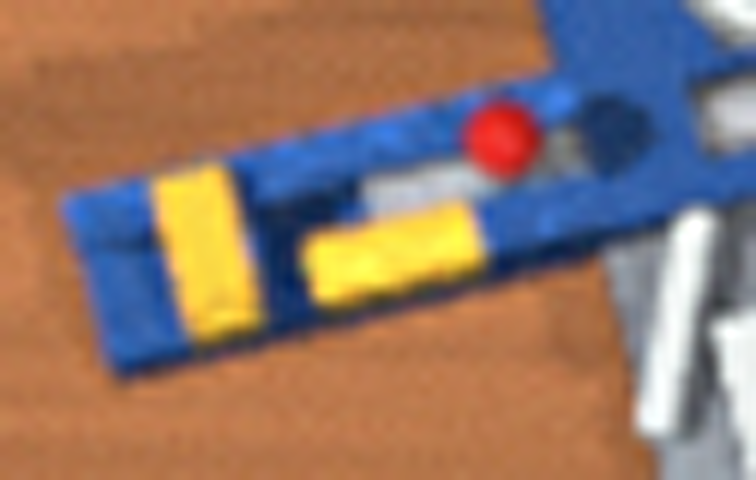

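View pics/z2.png

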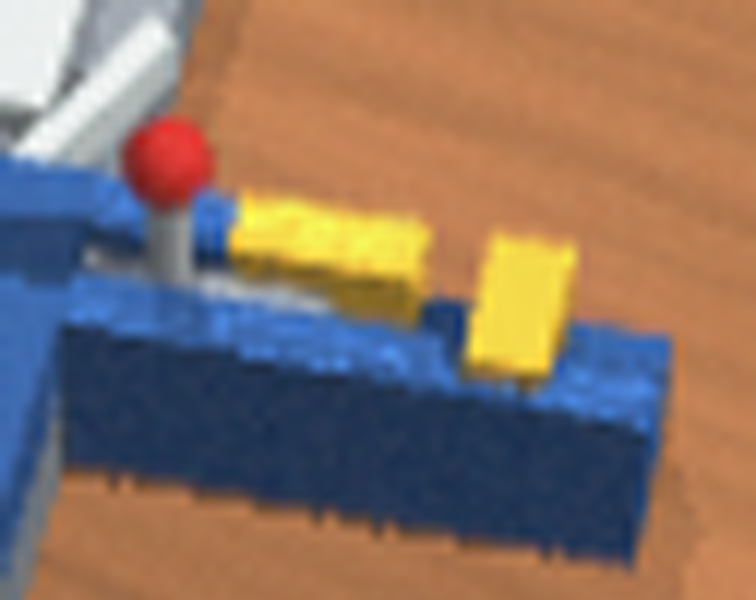

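Run:
```python
from fit import *
bad=[('scene',(115,75,55)),('scene',(2,205,56)),('top',(2,205,56)),('scene',(72,0,80))]
L=[q for q in G if (q[0],q[1]) not in bad]
for M in (L,[q for q in L if q[0]=='top'],[q for q in L if q[0]=='scene']):
    p,r=solve(M); print(p,np.degrees(p[2])); print(r.round(1).tolist())
p,r=solve(L)
np.save('gate.npy',p)
def inv(w):
    c,s=np.cos(p[2]),np.sin(p[2]); d=w[:2]-p[:2]; return np.array([c*d[0]+s*d[1],-s*d[0]+c*d[1],w[2]])*1000
z=lambda n,c:((262,160) if n=='top' else (305,210))+(np.array(c)+.5)/12-.5
for nm,n,c,h in [('bridge R back','top',(232,165),64),('bridge R front','top',(262,325),64),('strip L a','top',(305,240),64),('strip L b','top',(315,305),64),('bridgeS l','scene',(465,365),64),('bridgeS lt','scene',(490,235),64),('stripS','scene',(430,230),64),('knob','top',(503,140),91),('knob','scene',(170,162),91)]:
    print(nm,inv(onz(n,*z(n,c),h/1000)).round(1))
# knob triangulate
e1,d1=ray('top',*z('top',(503,140)));e2,d2=ray('scene',*z('scene',(170,162)))
A=np.stack([d1,-d2],1); s=np.linalg.lstsq(A,e2-e1,rcond=None)[0]; a=e1+s[0]*d1;b=e2+s[1]*d2
print(a,b,inv((a+b)/2))
o={'top':(255,120)}
for nm,c,h in [('lipA',(502,507),57),('lipB',(418,526),57),('bl nl',(389,558),40),('bl nr',(537,520),40),('bl fr',(472,297),40),('bl fl',(332,334),40)]:
    w=onz('top',*px('top',c),h/1000); print(nm,w.round(4),inv(w).round(1))
for nm,c,h in [('lip top far L',(313,32),57),('lip top far R',(395,43),57),('bl fl',(217,218),40),('bl fr',(365,243),40)]:
    w=onz('scene',*px('scene',c),h/1000); print('S',nm,w.round(4),inv(w).round(1))
```

```text
[ 0.61453655 -0.07828077  0.27763974] 15.907585256056224
[[0.5, -0.0], [-0.6, -0.4], [0.3, -0.6], [0.2, 0.1], [-0.6, -0.0], [0.2, -0.8], [-0.2, 0.1], [-0.1, 0.0], [1.4, 0.0], [0.0, -0.8], [0.1, -0.4], [-0.5, -1.1]]
[ 0.61385373 -0.07830163  0.27738939] 15.893241071552753
[[0.5, 0.2], [-0.6, -0.2], [0.4, -0.4], [0.2, 0.4], [-0.6, 0.2], [0.3, -0.5], [-0.2, 0.3]]Traceback (most recent call last):
  File "<stdin>", line 5, in <module>
  File "fit.py", line 11, in solve
    r=least_squares(f,[.5,0,.2],loss='soft_l1'); return r.x,f(r.x).reshape(-1,2)
    return func(*args, **kwargs)
    result = trf(vector_fun.fun, vector_fun.jac, x0, f0, J0, lb, ub, ftol, xtol,
                 gtol, max_nfev, x_scale, loss_function, tr_solver,
                 tr_options.copy(), verbose, callback=callback_wrapped)
    return trf_no_bounds(
        fun, jac, x0, f0, J0, ftol, xtol, gtol, max_nfev, x_scale,
        loss_function, tr_solver, tr_options, verbose, callback=callback)
    J = jac(x)
    self._update_jac()
    ~~~~~~~~~~~~~~~~^^
    self.J = self.jac_wrapped(xp_copy(self.x), f0=self.f)
         
[... 698 characters left out ...]
            ~~~~~~~~^^^^^^^^^^^^^^^^^^^^^^^^^^^^^^
    return np.atleast_1d(self.fun(x))
                         ~~~~~~~~^^^
    return self.f(x, *self.args, **self.kwargs)
           ~~~~~~^^^^^^^^^^^^^^^^^^^^^^^^^^^^^^
  File "fit.py", line 10, in <lambda>
    f=lambda p:np.concatenate([proj(n,T(p,g))-px(n,c) for n,g,c in L])
                               ~~~~^^^^^^^^^^
  File "h.py", line 12, in proj
    m,f,Rm=cam(n); c=Rm.T@(np.asarray(P,float)-m['eye']); return np.array([m['cx']+f*c[0]/-c[2], m['cy']-f*c[1]/-c[2]])
           ~~~^^^
  File "h.py", line 5, in cam
    m=imaging.camera_model(n); f=200/np.tan(np.radians(m['fovy'])/2)
ValueError: time passes only in moves, steps and waits
```

```bash
python3 - <<'E'
import pickle
from workcell import imaging
pickle.dump({n:imaging.camera_model(n) for n in('top','scene')},open('cams.pkl','wb'))
E
sed -i "s/m=imaging.camera_model(n); f/m=CM[n]; f/; 3a import pickle\nCM=pickle.load(open('cams.pkl','rb'))" h.py
cat > m1.py <<'E'
from fit import *
bad=[('scene',(115,75,55)),('scene',(2,205,56)),('top',(2,205,56)),('scene',(72,0,80))]
L=[q for q in G if (q[0],q[1]) not in bad]
for M in (L,[q for q in L if q[0]=='top'],[q for q in L if q[0]=='scene']):
    p,r=solve(M); print(p,np.degrees(p[2])); print(r.round(1).tolist())
p,r=solve(L)
np.save('gate.npy',p)
def inv(w):
    c,s=np.cos(p[2]),np.sin(p[2]); d=w[:2]-p[:2]; return np.array([(c*d[0]+s*d[1]),(-s*d[0]+c*d[1]),w[2]])*1000
z=lambda n,c:((262,160) if n=='top' else (305,210))+(np.array(c)+.5)/12-.5
for nm,n,c,h in [('bridge R back','top',(232,165),64),('bridge R front','top',(262,325),64),('strip L a','top',(305,240),64),('strip L b','top',(315,305),64),('bridgeS l','scene',(465,365),64),('bridgeS lt','scene',(490,235),64),('stripS','scene',(430,230),64),('knob','top',(503,140),91),('knob','scene',(170,162),91)]:
    print(nm,inv(onz(n,*z(n,c),h/1000)).round(1))
e1,d1=ray('top',*z('top',(503,140)));e2,d2=ray('scene',*z('scene',(170,162)))
A=np.stack([d1,-d2],1); s=np.linalg.lstsq(A,e2-e1,rcond=None)[0]; a=e1+s[0]*d1;b=e2+s[1]*d2
print(a,b,inv((a+b)/2))
for nm,c,h in [('lipA',(502,507),57),('lipB',(418,526),57),('bl nl',(389,558),40),('bl nr',(537,520),40),('bl fr',(472,297),40),('bl fl',(332,334),40)]:
    w=onz('top',*px('top',c),h/1000); print(nm,w.round(4),inv(w).round(1))
for nm,c,h in [('lip top far L',(313,32),57),('lip top far R',(395,43),57),('bl fl',(217,218),40),('bl fr',(365,243),40)]:
    w=onz('scene',*px('scene',c),h/1000); print('S',nm,w.round(4),inv(w).round(1))
E
python3 m1.py
```

```text
[ 0.61453655 -0.07828077  0.27763974] 15.907585256056224
[[0.5, -0.0], [-0.6, -0.4], [0.3, -0.6], [0.2, 0.1], [-0.6, -0.0], [0.2, -0.8], [-0.2, 0.1], [-0.1, 0.0], [1.4, 0.0], [0.0, -0.8], [0.1, -0.4], [-0.5, -1.1]]
[ 0.61385373 -0.07830163  0.27738939] 15.893241071552753
[[0.5, 0.2], [-0.6, -0.2], [0.4, -0.4], [0.2, 0.4], [-0.6, 0.2], [0.3, -0.5], [-0.2, 0.3]]
[ 0.61571569 -0.07799882  0.27745548] 15.89702784027132
[[-0.2, 0.4], [1.3, 0.4], [-0.1, -0.5], [-0.0, -0.1], [-0.6, -0.7]]
bridge R back [ 37.9 162.1  64. ]
bridge R front [ -3.  164.8  64. ]
strip L a [ 15.  149.2  64. ]
strip L b [ -1.4 150.9  64. ]
bridgeS l [ 41.8 164.8  64. ]
bridgeS lt [  6.6 163.5  64. ]
stripS [  8.1 150.4  64. ]
knob [21.7 96.6 91. ]
knob [22.5 96.  91. ]
[0.6091078  0.02053972 0.09029532] [0.60938557 0.01994806 0.09034402] [21.91699418 96.20154673 90.31967028]
lipA [ 0.4691 -0.1351  0.057 ] [-155.4  -14.8   57. ]
lipB [ 0.4568 -0.0853  0.057 ] [-153.6   36.4   57. ]
bl nl [ 0.4386 -0.0694  0.04  ] [-166.7   56.7   40. ]
bl nr [ 0.4632 -0.1581  0.04  ] [-167.4  -35.3   40. ]
bl fr [ 0.5983 -0.1178  0.04  ] [-26.4 -33.6  40. ]
bl fl [ 0.5736 -0.033   0.04  ] [-26.9  54.8  40. ]
S lip top far L [ 0.4632 -0.1359  0.057 ] [-161.3  -13.9   57. ]
S lip top far R [ 0.4481 -0.0884  0.057 ] [-162.9   35.9   57. ]
S bl fl [ 0.5994 -0.117   0.04  ] [-25.2 -33.1  40. ]
S bl fr [ 0.5755 -0.0353  0.04  ] [-25.8  52.1  40. ]
```

The two views agree to about 2 mm. The knob is at gate (22, 96, 90.5), the notch runs from y≈150 to 164 (centre ≈157), and the blade origin is at gate (-97, 10.6) with yaw ≈0. I'll start moving towards a point above the knob.

Request:
{"method": "carry_out", "body": {
  "moves": [
    [-0.5, 1, 0, 0, 1],
    [-0.5, 1, 0, 0, 1],
    [-0.5, 1, 0, 0, 1],
    [-0.5, 1, 0, 0, 1]
  ]
}}

```text
clock: 0.5
eef_pos: [0.2104, 0.4095, 0.2561]
tool_rot: [0.792, 0.611, -0.0, 0.0]
ft_force: [-0.8, 0.3, -1.3]
grip_width: 0.0855
```

Request:
{"method": "carry_out", "body": {
  "moves": [
    [-0.55, 1, 0, 0, 1],
    [-0.55, 1, 0, 0, 1],
    [-0.55, 1, 0, 0, 1],
    [-0.55, 1, 0, 0, 1]
  ]
}}

```text
clock: 0.9
eef_pos: [0.2931, 0.3322, 0.2562]
tool_rot: [0.791, 0.611, -0.0, -0.0]
ft_force: [-1.2, -0.2, 0.6]
grip_width: 0.0855
```

Request:
{"method": "carry_out", "body": {
  "moves": [
    [-0.55, 1, 0, 0, 1],
    [-0.55, 1, 0, 0, 1],
    [-0.55, 1, 0, 0, 1],
    [-0.55, 1, 0, 0, 1]
  ]
}}

```text
clock: 1.3
eef_pos: [0.3761, 0.2546, 0.256]
tool_rot: [0.791, 0.612, -0.0, -0.0]
ft_force: [-0.4, 1.2, -0.9]
grip_width: 0.0853
```

Request:
{"method": "carry_out", "body": {
  "moves": [
    [-0.55, 1, 0, 0, 1],
    [-0.55, 1, 0, 0, 1],
    [-0.55, 1, 0, 0, 1],
    [-0.55, 1, 0, 0, 1]
  ]
}}

```text
clock: 1.7
eef_pos: [0.459, 0.1765, 0.2559]
tool_rot: [0.791, 0.612, -0.0, -0.0]
ft_force: [-0.8, -0.3, 0.5]
grip_width: 0.0853
```

Request:
{"method": "carry_out", "body": {
  "moves": [
    [-0.55, 1, 0, -0.34, 0],
    [-0.55, 1, 0, -0.34, 0],
    [-0.55, 1, 0, -0.34, 0],
    [-0.55, 1, 0, -0.34, 0],
    [-0.55, 1, 0, -0.34, 0],
    [-0.55, 1, 0, -0.34, 0]
  ]
}}

```text
clock: 2.3
eef_pos: [0.5407, 0.0996, 0.2562]
tool_rot: [0.601, 0.799, -0.0, -0.001]
ft_force: [-0.6, 0.1, 0.5]
grip_width: 0.0427
```

Request:
{"method": "carry_out", "body": {
  "moves": [
    [-0.95, 0.44, 0.9, 0, 0],
    [-0.95, 0.44, 0.9, 0, 0],
    [-0.95, 0.44, 0.9, 0, 0],
    [-0.95, 0.44, 0.9, 0, 0],
    [-0.95, 0.44, 0.9, 0, 0],
    [-0.95, 0.44, 0.9, 0, 0]
  ]
}}

```text
clock: 2.9
eef_pos: [0.6102, 0.0202, 0.1677]
tool_rot: [0.601, 0.8, 0.001, 0.0]
ft_force: [-0.6, -0.0, 1.3]
grip_width: 0.0429
```

Run:
```python
from h import *
crop("scene",270,110,400,240,6,"s2.png"); crop("top",240,120,370,220,6,"t2.png"); print(bot.get_obs()['eef_pos'])
```

```text
[0.61051299 0.02007607 0.16823146]
```

View pics/s2.png

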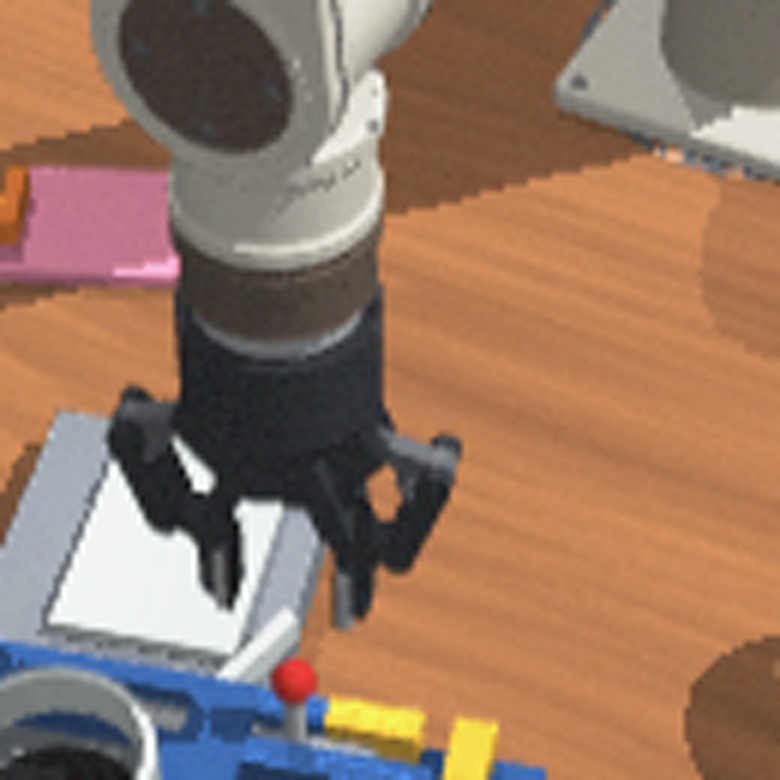

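View pics/t2.png

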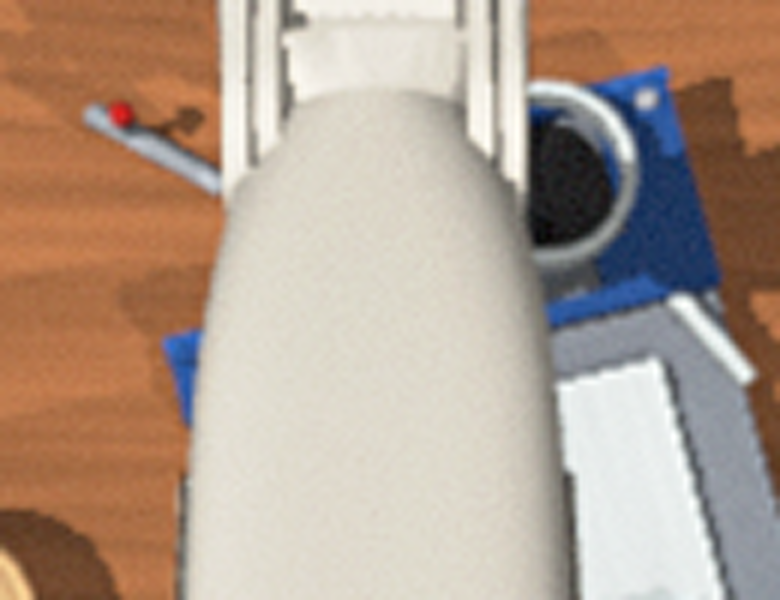

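Run:
```python
from h import *
e=np.array([0.6105,0.0201,0.1682]); x=np.array([-.277,.96,0])
for d in(.013,.019,.025):
  for s in(-1,1):
    u=proj('scene',e+s*.0215*x-[0,0,d]); print(d,s,((u-[270,110]+.5)*6-.5).round())
```

```text
0.013 -1 [240. 576.]
0.013 1 [342. 593.]
0.019 -1 [240. 586.]
0.019 1 [342. 603.]
0.025 -1 [241. 595.]
0.025 1 [342. 612.]
```

Request:
{"method": "carry_out", "body": {
  "moves": [
    [0, -0.01, 0.3, 0, 0],
    [0, -0.01, 0.5, 0, 0],
    [0, -0.01, 0.58, 0, 0],
    [0, -0.01, 0.58, 0, 0],
    [0, -0.01, 0.58, 0, -1],
    [0, -0.01, 0.58, 0, -1],
    [0, -0.01, 0.58, 0, -1],
    [0, -0.01, 0.58, 0, -1],
    [0, -0.01, 0.58, 0, -1],
    [0, -0.01, 0.58, 0, -1],
    [0, -0.01, 0.58, 0, -1],
    [0, -0.01, 0.58, 0, -1]
  ]
}}

```text
clock: 4.2
eef_pos: [0.6106, 0.0186, 0.1103]
tool_rot: [0.601, 0.799, 0.001, 0.001]
ft_force: [-0.3, 1.4, 6.3]
grip_width: 0.016
```

Run:
```python
from h import *
crop("scene",290,170,370,250,9,"s3.png"); o=bot.get_obs(); print(o['eef_pos'],o['grip_width'],o['ft_force'])
```

```text
[0.61059512 0.01861731 0.11030436] 0.016096451428268092 [0.91728211 1.19063335 6.80779301]
```

View pics/s3.png

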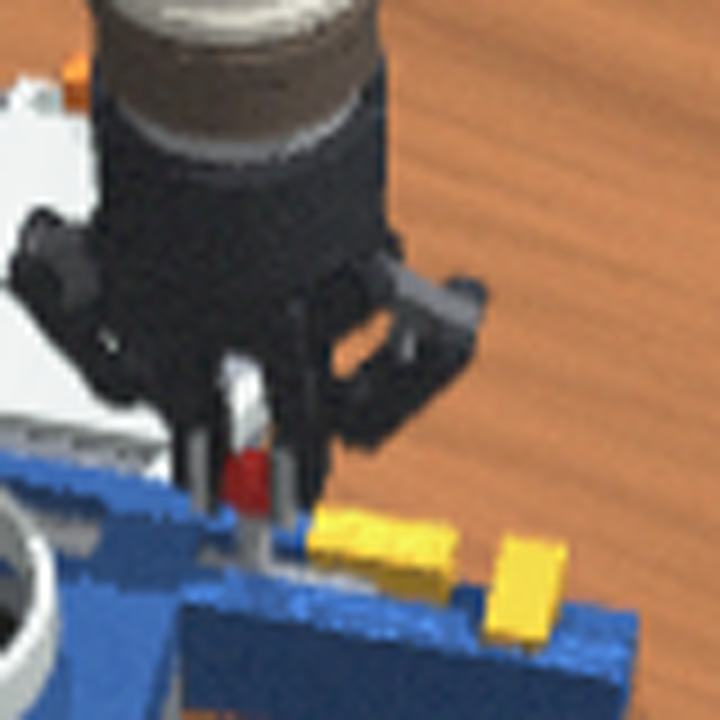

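Request:
{"method": "carry_out", "body": {
  "moves": [
    [0.05, 0, 0, 0, -1],
    [0.12, 0, 0, 0, -1],
    [0.2, 0, 0, 0, -1],
    [0.28, 0, 0, 0, -1],
    [0.36, 0, 0, 0, -1],
    [0.44, 0, 0, 0, -1],
    [0.52, 0, 0, 0, -1],
    [0.57, 0, 0, 0, -1],
    [0.6, 0, 0, 0, -1],
    [0.6, 0, 0, 0, -1]
  ]
}}

```text
clock: 5.25
eef_pos: [0.5942, 0.0756, 0.1103]
tool_rot: [0.601, 0.799, 0.001, 0.002]
ft_force: [1.1, -1.6, 5.5]
grip_width: 0.0159
```

Request:
{"method": "carry_out", "body": {
  "moves": [
    [0.02, 0, 0, 0, -1],
    [0.03, 0, 0, 0, -1],
    [0.03, 0, 0, 0, -1]
  ]
}}

```text
clock: 5.55
eef_pos: [0.5936, 0.0779, 0.1103]
tool_rot: [0.601, 0.799, 0.001, 0.002]
ft_force: [0.9, -2.4, 4.3]
grip_width: 0.0158
```

Request:
{"method": "carry_out", "body": {
  "moves": [
    [0.01, 0, 0, 0, -1],
    [0.02, 0, 0, 0, -1],
    [0.02, 0, 0, 0, -1]
  ]
}}

```text
clock: 5.85
eef_pos: [0.5931, 0.0797, 0.1103]
tool_rot: [0.601, 0.799, 0.001, 0.002]
ft_force: [1.2, -3.3, 5.9]
grip_width: 0.0161
```

Request:
{"method": "carry_out", "body": {
  "moves": [
    [0.01, 0, 0, 0, -1],
    [0.02, 0, 0, 0, -1],
    [0.02, 0, 0, 0, -1]
  ]
}}

```text
clock: 6.15
eef_pos: [0.5925, 0.0816, 0.1103]
tool_rot: [0.601, 0.799, 0.001, 0.002]
ft_force: [1.0, -2.5, 5.4]
grip_width: 0.016
```

Run:
```python
from h import *
crop("scene",300,170,380,250,9,"s4.png"); o=bot.get_obs(); print(o['eef_pos'],o['grip_width'],o['ft_force'],o['ft_torque'])
```

```text
[0.59251924 0.08166713 0.11033468] 0.016075427167052566 [ 1.03078097 -3.16468963  5.10126957] [-0.53184785 -0.19388558  0.04034367]
```

View pics/s4.png

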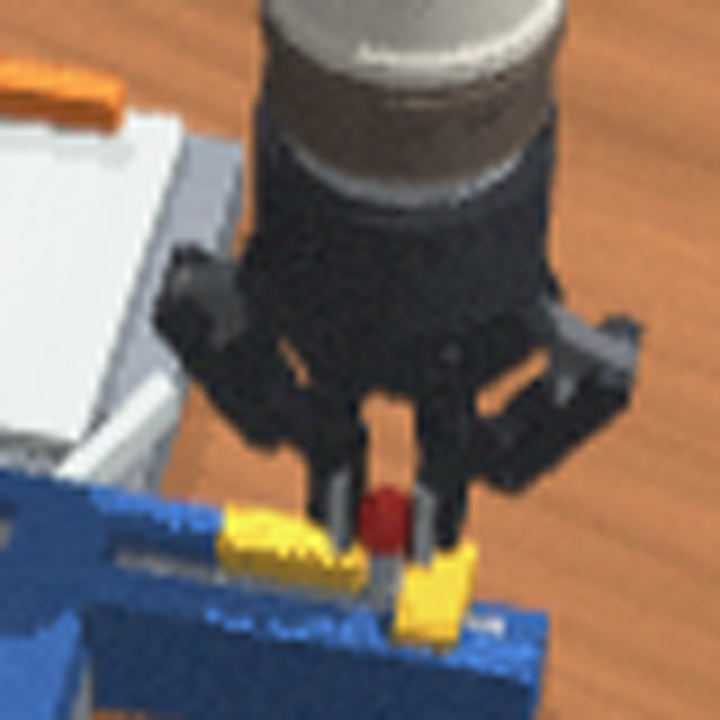

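Request:
{"method": "carry_out", "body": {
  "moves": [
    [0.01, 0, 0, 0, -1],
    [0.01, 0, 0, 0, -1]
  ]
}}

```text
clock: 6.4
eef_pos: [0.5923, 0.0822, 0.1103]
tool_rot: [0.602, 0.799, 0.0, 0.003]
ft_force: [1.0, -3.7, 6.2]
grip_width: 0.0161
```

Request:
{"method": "carry_out", "body": {
  "moves": [
    [0.01, 0, 0, 0, -1],
    [0.01, 0, 0, 0, -1]
  ]
}}

```text
clock: 6.6
eef_pos: [0.5923, 0.0824, 0.1104]
tool_rot: [0.602, 0.799, -0.0, 0.003]
ft_force: [2.3, -5.2, 5.3]
grip_width: 0.0163
```

Request:
{"method": "carry_out", "body": {
  "moves": [
    [0.01, 0, 0, 0, -1],
    [0.01, 0, 0, 0, -1]
  ]
}}

```text
clock: 6.8
eef_pos: [0.5923, 0.0826, 0.1104]
tool_rot: [0.602, 0.798, -0.001, 0.004]
ft_force: [3.1, -7.8, 4.6]
grip_width: 0.0162
```

Request:
{"method": "carry_out", "body": {
  "moves": [
    [-0.03, 0, 0, 0, -1],
    [-0.045, 0, 0, 0, -1],
    [-0.045, 0, 0, 0, -1],
    [-0.045, 0, 0, 0, -1],
    [-0.045, 0, 0, 0, -0.1],
    [-0.045, 0, 0, 0, -0.1],
    [-0.045, 0, 0, 0, -0.1],
    [-0.045, 0, 0, 0, -0.1],
    [-0.045, 0, 0, 0, -0.1],
    [-0.045, 0, 0, 0, -0.1]
  ]
}}

```text
clock: 7.8
eef_pos: [0.591, 0.0812, 0.1081]
tool_rot: [0.601, 0.799, -0.0, -0.0]
ft_force: [0.1, 0.2, -0.3]
grip_width: 0.0384
```

Run:
```python
from h import *
crop("scene",300,170,380,250,9,"s5.png"); o=bot.get_obs(); print(o['eef_pos'],o['grip_width'],o['ft_force'])
```

```text
[0.59107091 0.08119751 0.10814924] 0.038608444594421525 [ 0.67112448 -0.72732566  0.19700518]
```

View pics/s5.png

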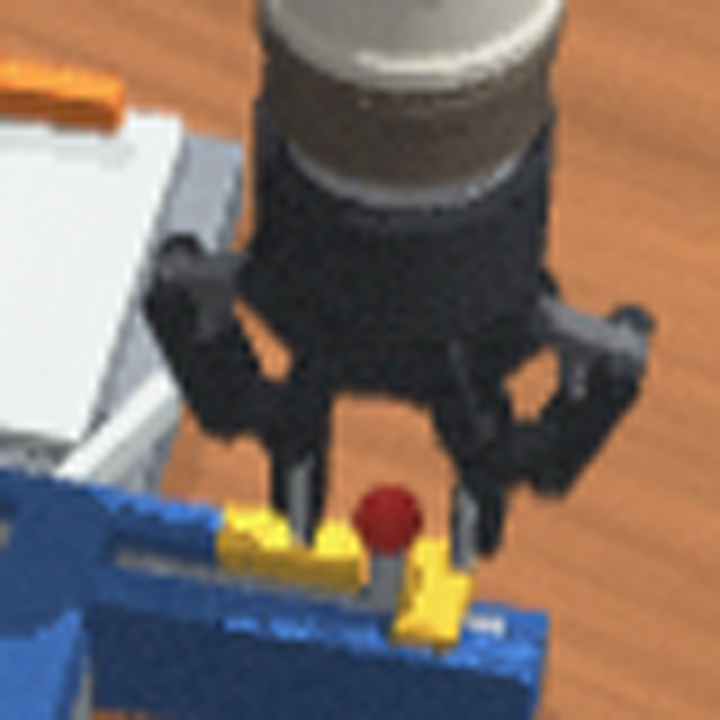

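```bash
cat >> h.py <<'E'
def inv(w):
    p=np.load('gate.npy'); c,s=np.cos(p[2]),np.sin(p[2]); d=np.asarray(w)[:2]-p[:2]; return np.array([(c*d[0]+s*d[1]),(-s*d[0]+c*d[1]),w[2]])*1000
E
python3 - <<'E'
from h import *
print(inv(onz('scene',300+388.5/9-.5,170+520.5/9-.5,.0905)),inv([.5911,.0812,.108]))
E
```

```text
[ 22.34477297 158.61564212  90.5       ] [ 21.1724852  159.79710411 108.        ]
```

Request:
{"method": "carry_out", "body": {
  "moves": [
    [0, 0, -0.2, 0, -0.1],
    [0, 0, -0.42, 0, -0.1],
    [0, 0, -0.42, 0, -1],
    [0, 0.3, -0.42, 0, -1],
    [0, 0.33, -0.42, 0, -1],
    [0, 0.33, -0.42, 0, -1],
    [0, 0.33, -0.1, 0, -1],
    [0, 0.33, 0.05, 0, -1],
    [0, 0.33, 0.05, 0, -1],
    [0, 0.33, 0.05, 0, -1]
  ]
}}

```text
clock: 8.85
eef_pos: [0.6221, 0.0902, 0.1032]
tool_rot: [0.601, 0.799, -0.0, -0.0]
ft_force: [0.9, -0.1, 1.3]
grip_width: -0.0004
```

Run:
```python
from h import *
crop("scene",300,170,380,250,9,"s6.png"); o=bot.get_obs(); print(o['eef_pos'],inv(o['eef_pos']),o['grip_width'],o['ft_force'])
```

```text
[0.62298337 0.09030856 0.10409921] [ 54.33141807 159.81804997 104.09921469] -0.0004035370036923183 [ 0.37930247 -0.0898091   0.48271228]
```

View pics/s6.png

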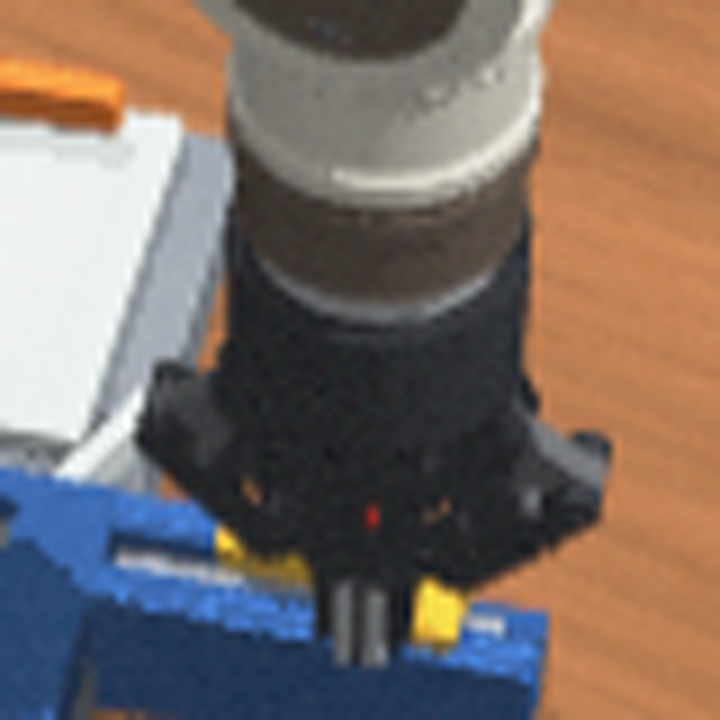

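Request:
{"method": "carry_out", "body": {
  "moves": [
    [0, -0.06, 0, 0, -1],
    [0, -0.12, 0, 0, -1],
    [0, -0.17, 0, 0, -1],
    [0, -0.22, 0, 0, -1],
    [0, -0.27, 0, 0, -1],
    [0, -0.27, 0, 0, -1]
  ]
}}

```text
clock: 9.5
eef_pos: [0.5961, 0.0827, 0.1034]
tool_rot: [0.601, 0.799, -0.0, -0.0]
ft_force: [-1.0, 0.8, -0.4]
grip_width: 0.0004
```

Request:
{"method": "carry_out", "body": {
  "moves": [
    [0, -0.05, 0, 0, -1],
    [0, -0.1, 0, 0, -1],
    [0, -0.15, 0, 0, -1],
    [0, -0.2, 0, 0, -1],
    [0, -0.24, 0, 0, -1],
    [0, -0.24, 0, 0, -1]
  ]
}}

```text
clock: 10.1
eef_pos: [0.5732, 0.076, 0.1033]
tool_rot: [0.601, 0.799, -0.0, -0.0]
ft_force: [0.1, -0.3, -0.1]
grip_width: 0.0001
```

Run:
```python
from h import *
crop("scene",300,160,380,250,8,"s7.png"); o=bot.get_obs(); print(o['eef_pos'],inv(o['eef_pos']),o['grip_width'],o['ft_force'])
```

```text
[0.57363814 0.07615652 0.10340403] [  2.99697482 159.73282042 103.40403389] 0.00010330634234547993 [-0.15939984  0.98078551 -0.89570246]
```

View pics/s7.png

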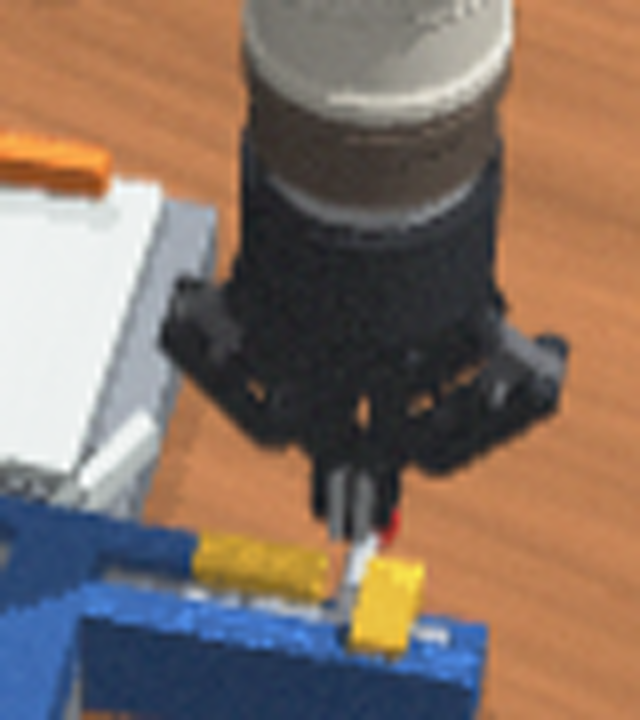

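Request:
{"method": "carry_out", "body": {
  "moves": [
    [0, -0.05, 0, 0, -1],
    [0, -0.1, 0.03, 0, -1],
    [0, -0.15, 0.06, 0, -1],
    [0, -0.2, 0.06, 0, -1],
    [0, -0.2, 0.06, 0, -1]
  ]
}}

```text
clock: 10.65
eef_pos: [0.5535, 0.0704, 0.097]
tool_rot: [0.601, 0.799, -0.001, -0.001]
ft_force: [0.1, 0.0, 1.0]
grip_width: -0.0005
```

Run:
```python
from h import *
crop("scene",300,160,380,250,8,"s8.png"); o=bot.get_obs(); print(o['eef_pos'],inv(o['eef_pos']),o['grip_width'],o['ft_force'])
```

```text
[0.5542046  0.07055208 0.09726485] [-17.22845944 159.66948132  97.26484859] -3.2976072334774974e-05 [ 0.03502183  0.61807532 -0.58195055]
```

View pics/s8.png

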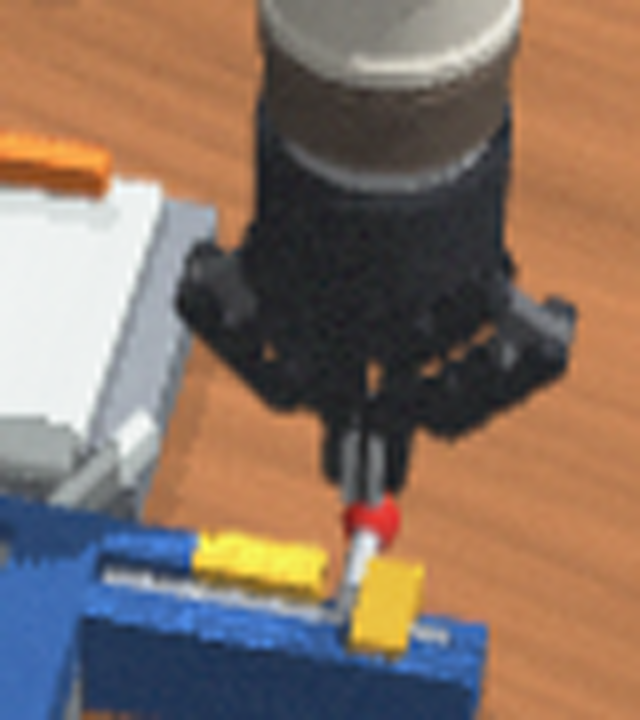

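Run:
```python
from h import *
p=np.load('gate.npy')
def W(g):
    c,s=np.cos(p[2]),np.sin(p[2]); g=np.array(g)/1000; return np.array([p[0]+c*g[0]-s*g[1],p[1]+s*g[0]+c*g[1],g[2]])
for y in(156,158):
  for th in(40,50,60,70,90):
    t=np.radians(th); u=proj('scene',W((22-52*np.sin(t),y,39+52*np.cos(t)))); print(y,th,((u-[300,160]+.5)*8-.5).round())
```

```text
156 40 [356. 482.]
156 50 [359. 479.]
156 60 [361. 481.]
156 70 [363. 488.]
156 90 [363. 513.]
158 40 [362. 483.]
158 50 [365. 480.]
158 60 [367. 482.]
158 70 [369. 489.]
158 90 [369. 514.]
```

The knob fits θ≈90° at y≈158, so it's lying level in the notch. I'll raise the gripper and look again before going for the blade.

Request:
{"method": "carry_out", "body": {
  "moves": [
    [0, 0, -0.5, 0, -1],
    [0, 0, -0.9, 0, -1],
    [-0.4, -0.35, -0.9, 0, 0],
    [-0.75, -0.7, -0.9, 0, 0.6],
    [-0.75, -0.7, -0.9, 0, 0.6],
    [-0.75, -0.7, -0.9, 0, 0.6]
  ]
}}

```text
clock: 11.3
eef_pos: [0.5081, -0.0219, 0.1878]
tool_rot: [0.602, 0.798, 0.0, 0.0]
ft_force: [1.1, 0.2, 0.2]
grip_width: 0.0579
```

Request:
{"method": "carry_out", "body": {
  "moves": [
    [-0.4, -0.35, 0, 0, 0.6],
    [-0.75, -0.7, 0, 0, 0.6],
    [-0.75, -0.7, 0, 0, 0.6],
    [-0.75, -0.7, 0, 0, 0.6]
  ]
}}

```text
clock: 11.7
eef_pos: [0.4623, -0.1125, 0.1874]
tool_rot: [0.602, 0.799, 0.0, 0.0]
ft_force: [-0.9, -0.1, -0.0]
grip_width: 0.0683
```

Run:
```python
from h import *
crop("scene",235,130,375,270,5,"s9.png"); o=bot.get_obs(); print(o['clock'],o['eef_pos'],inv(o['eef_pos']),o['grip_width'],o['ft_force'])
p=np.load('gate.npy');c,s=np.cos(p[2]),np.sin(p[2]); x=-.159;y=.0108
t=np.array([p[0]+c*x-s*y,p[1]+s*x+c*y]);d=t-o['eef_pos'][:2]; q=R.from_quat(o['tool_rot']).as_matrix(); print(t,q.T@np.r_[d,0])
crop("top",255,120,385,240,5,"t9.png")
```

```text
11.75 [ 0.46275559 -0.11172319  0.18743227] [-155.13463059    9.43937193  187.4322672 ] 0.06830071680215641 [ 0.19025445 -0.29024925  0.48102529]
[ 0.45866531 -0.11147412] [ 1.37551948e-03 -3.86009288e-03 -4.30187286e-06]
```

View pics/s9.png

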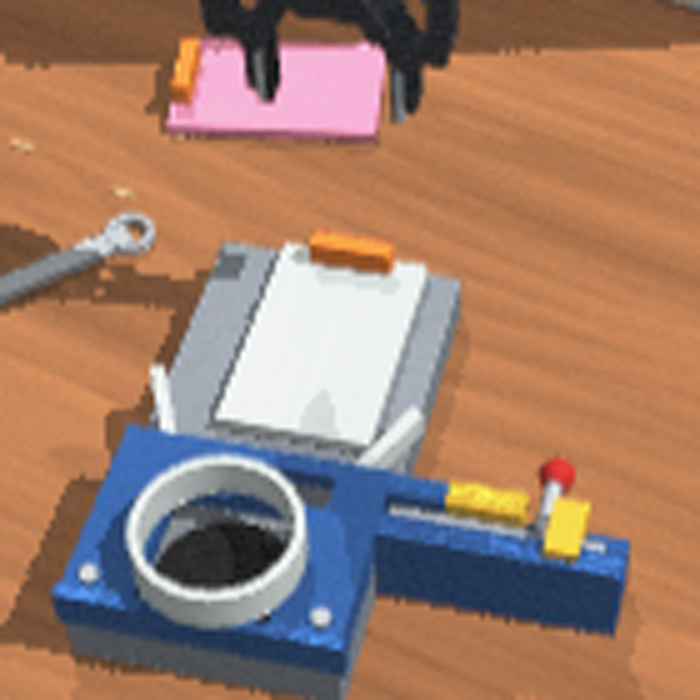

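View pics/t9.png

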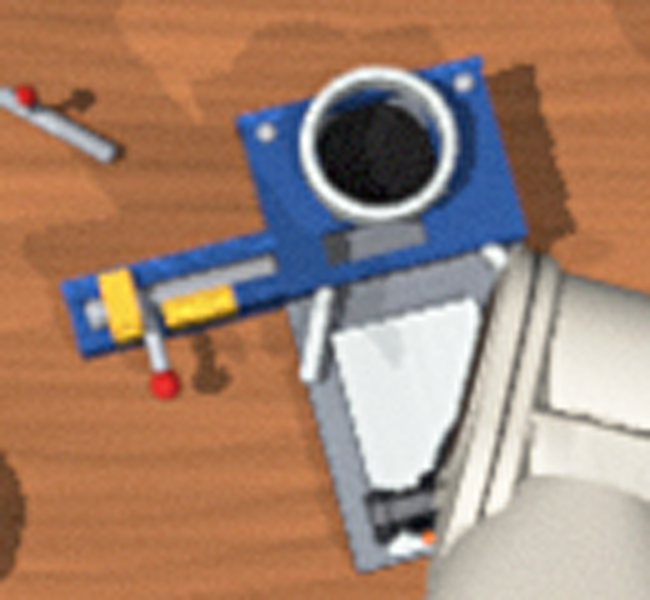

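Run:
```python
from h import *
u1=(255+164.5/5-.5,120+383.5/5-.5);u2=(235+557.5/5-.5,130+473.5/5-.5)
e1,d1=ray('top',*u1);e2,d2=ray('scene',*u2)
A=np.stack([d1,-d2],1); s=np.linalg.lstsq(A,e2-e1,rcond=None)[0]; a=e1+s[0]*d1;b=e2+s[1]*d2
print(inv(a),inv(b)); print(inv(onz('top',*u1,.039)),inv(onz('scene',*u2,.039)))
```

```text
[-29.91577378 160.60101779  37.9181601 ] [-29.71309143 159.06995831  37.93550071]
[-30.07755798 160.59185353  39.        ] [-28.89614049 159.19016305  39.        ]
```

The bolt is parked, with the triangulated knob at gate (-30, 160, 38). The top view at crop (164,384) agrees. Next I'll descend on the orange lip.

Request:
{"method": "carry_out", "body": {
  "moves": [
    [0.014, -0.035, 0.4, 0, 0.6],
    [0.014, -0.035, 0.8, 0, 0.6],
    [0.014, -0.035, 1, 0, 0.6],
    [0.014, -0.035, 1, 0, 0.6],
    [0.014, -0.035, 1, 0, 0.6],
    [0.014, -0.035, 1, 0, 0.6]
  ]
}}

```text
clock: 12.4
eef_pos: [0.4598, -0.1115, 0.0888]
tool_rot: [0.6, 0.8, 0.001, 0.001]
ft_force: [-0.0, -0.6, 0.3]
grip_width: 0.0682
```

Run:
```python
from h import *
crop("scene",260,130,360,230,7,"s10.png"); o=bot.get_obs(); print(o['clock'],o['eef_pos'],inv(o['eef_pos']),o['grip_width'],o['ft_force'])
```

```text
12.45 [ 0.4597629  -0.11175371  0.08888419] [-158.0210782    10.23027943   88.88418549] 0.06849676489359821 [ 0.21989409 -0.85093288  0.44910965]
```

View pics/s10.png

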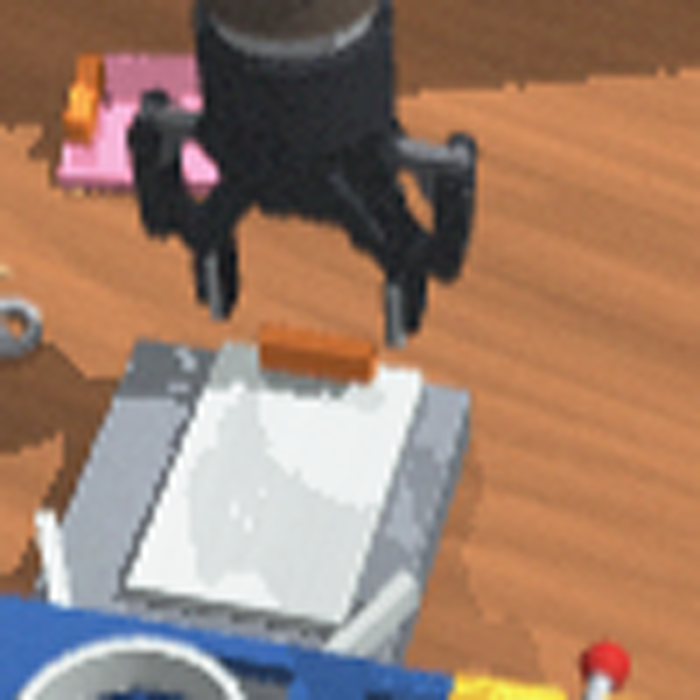

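Request:
{"method": "carry_out", "body": {
  "moves": [
    [0, -0.01, 0.1, 0, 0.6],
    [0, -0.01, 0.19, 0, 0.6],
    [0, -0.01, 0.19, 0, 0.6],
    [0, -0.01, 0.19, 0, 0.6]
  ]
}}

```text
clock: 12.85
eef_pos: [0.4566, -0.1122, 0.0679]
tool_rot: [0.601, 0.799, -0.0, -0.001]
ft_force: [-0.3, 0.8, 0.7]
grip_width: 0.0684
```

Request:
{"method": "carry_out", "body": {
  "moves": [
    [0, 0, 0, 0, -1],
    [0, 0, 0, 0, -1],
    [0, 0, 0, 0, -1],
    [0, 0, 0, 0, -1],
    [0, 0, 0, 0, -1]
  ]
}}

```text
clock: 13.35
eef_pos: [0.4573, -0.1123, 0.0689]
tool_rot: [0.601, 0.799, 0.0, 0.0]
ft_force: [-2.0, 1.2, 6.4]
grip_width: 0.0481
```

Run:
```python
from h import *
crop("scene",260,130,360,230,7,"s11.png"); o=bot.get_obs(); print(o['clock'],o['eef_pos'],inv(o['eef_pos']),o['grip_width'],o['ft_force'])
```

```text
13.4 [ 0.45734195 -0.11231094  0.06894739] [-160.50205092   10.35794549   68.94738629] 0.047799714051491235 [-1.38566037  0.18803174  6.24934174]
```

View pics/s11.png

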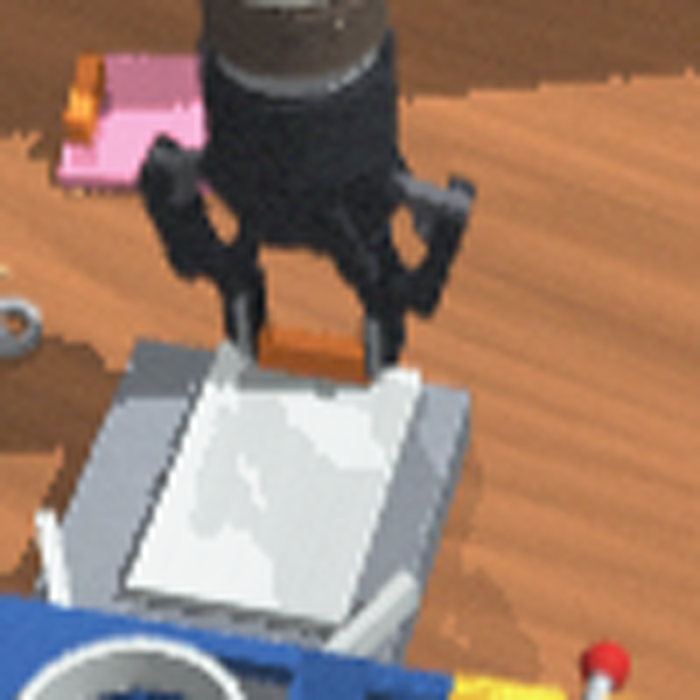

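Request:
{"method": "carry_out", "body": {
  "moves": [
    [-0.03, 0, 0, 0, -1],
    [-0.06, 0, 0, 0, -1],
    [-0.09, 0, 0, 0, -1],
    [-0.105, 0, 0, 0, -1],
    [-0.105, 0, 0, 0, -1],
    [-0.105, 0, 0, 0, -1]
  ]
}}

```text
clock: 14.0
eef_pos: [0.4606, -0.1216, 0.0689]
tool_rot: [0.601, 0.8, 0.001, 0.0]
ft_force: [0.1, 3.2, 5.4]
grip_width: 0.048
```

Run:
```python
from h import *
crop("scene",245,160,345,260,8,"s12.png"); crop("top",300,120,390,240,6,"t12.png"); o=bot.get_obs(); print(o['clock'],o['eef_pos'],inv(o['eef_pos']),o['grip_width'],o['ft_force'])
```

```text
14.1 [ 0.46056319 -0.12157405  0.06892956] [-159.94305401    0.56666458   68.92955791] 0.04776087990282321 [0.74112255 3.20349849 5.34727023]
```

View pics/s12.png

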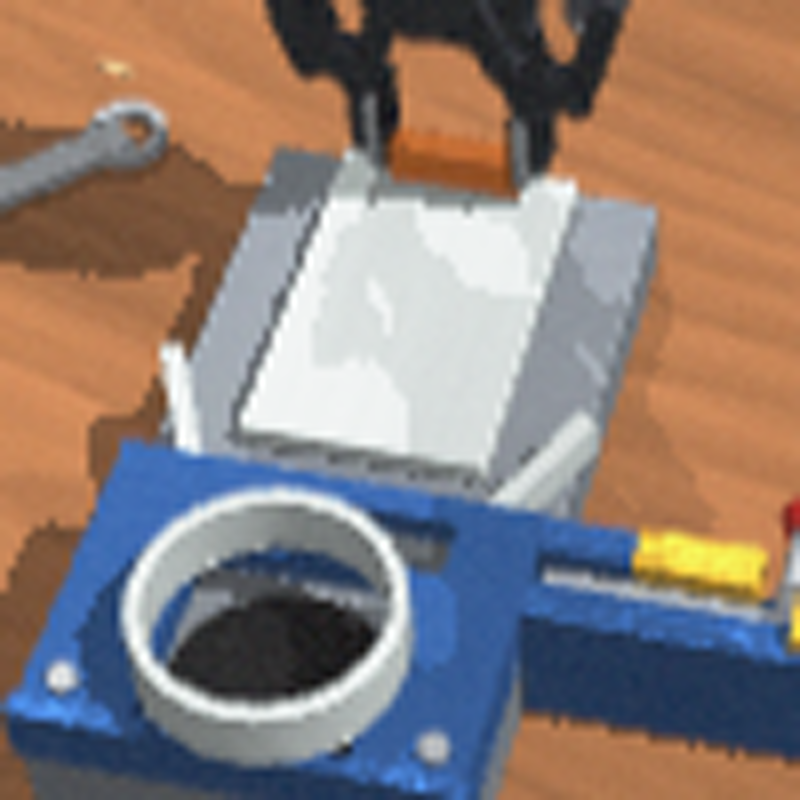

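View pics/t12.png

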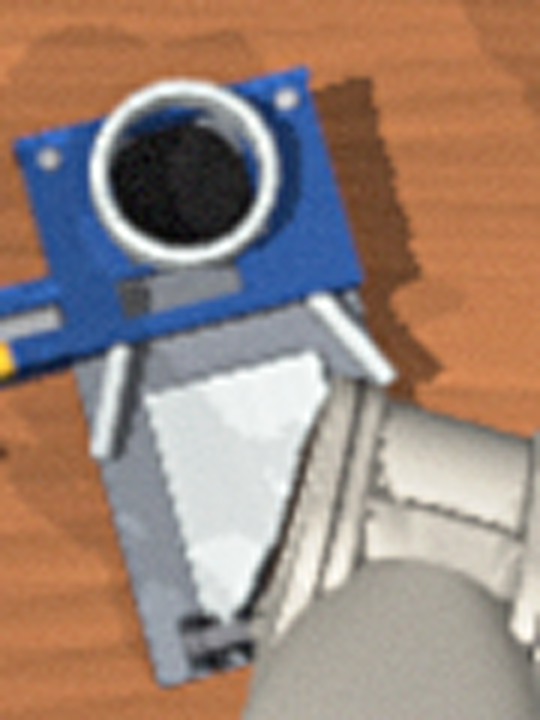

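Run:
```python
from h import *
for c in [(240,428),(492,470),(577,185),(350,150)]: print('S',inv(onz('scene',245+(c[0]+.5)/8-.5,160+(c[1]+.5)/8-.5,.04)).round(1))
for c in [(148,398),(319,351),(202,622)]: print('T',inv(onz('top',300+(c[0]+.5)/6-.5,120+(c[1]+.5)/6-.5,.04)).round(1))
```

```text
S [-23.6 -42.7  40. ]
S [-24.5  48.   40. ]
S [-162.7   44.9   40. ]
S [-162.2  -43.    40. ]
T [-28.   44.8  40. ]
T [-26.6 -45.4  40. ]
T [-144.4   48.1   40. ]
```

Request:
{"method": "carry_out", "body": {
  "moves": [
    [0, 0.04, 0, 0, -1],
    [0, 0.08, 0, 0, -1],
    [0, 0.13, 0, 0, -1],
    [0, 0.18, 0, 0, -1],
    [0, 0.22, 0, 0, -1],
    [0, 0.22, 0, 0, -1]
  ]
}}

```text
clock: 14.7
eef_pos: [0.4805, -0.1166, 0.0689]
tool_rot: [0.601, 0.799, -0.001, -0.0]
ft_force: [-4.1, -1.2, 7.4]
grip_width: 0.0478
```

Request:
{"method": "carry_out", "body": {
  "moves": [
    [0, 0.03, 0, 0, -1],
    [0, 0.06, 0, 0, -1],
    [0, 0.09, 0, 0, -1],
    [0, 0.12, 0, 0, -1],
    [0, 0.15, 0, 0, -1],
    [0, 0.15, 0, 0, -1]
  ]
}}

```text
clock: 15.3
eef_pos: [0.4946, -0.1125, 0.0689]
tool_rot: [0.601, 0.799, -0.001, -0.0]
ft_force: [-5.6, -1.7, 8.1]
grip_width: 0.0476
```

Run:
```python
from h import *
crop("scene",245,160,345,260,8,"s13.png"); o=bot.get_obs(); print(o['clock'],o['eef_pos'],inv(o['eef_pos']),o['grip_width'],o['ft_force'],o['ft_torque'])
```

```text
15.35 [ 0.49459999 -0.1125485   0.06894381] [-1.24735919e+02 -8.24474155e-02  6.89438059e+01] 0.04813540888710612 [-4.02172155 -1.85377269  8.07601404] [-0.21995459  0.99461754 -0.02840178]
```

View pics/s13.png

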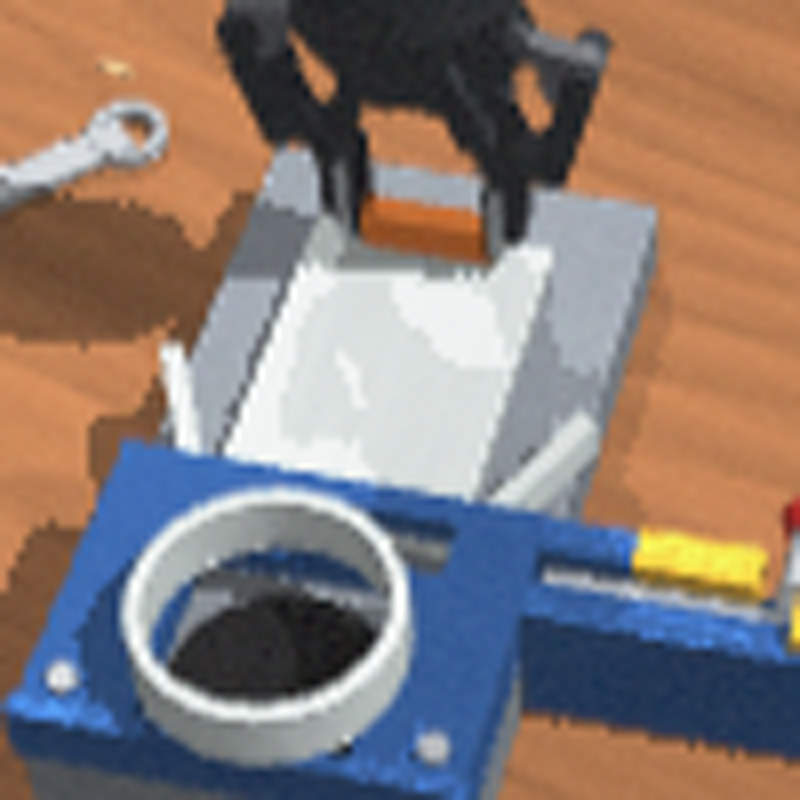

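Request:
{"method": "carry_out", "body": {
  "moves": [
    [0, 0.05, 0, 0, -1],
    [0, 0.1, 0, 0, -1],
    [0, 0.15, 0, 0, -1],
    [0, 0.2, 0, 0, -1],
    [0, 0.25, 0, 0, -1],
    [0, 0.25, 0, 0, -1]
  ]
}}

```text
clock: 15.95
eef_pos: [0.5192, -0.1055, 0.069]
tool_rot: [0.601, 0.799, -0.001, -0.0]
ft_force: [-2.5, -0.8, 7.5]
grip_width: 0.0482
```

Request:
{"method": "carry_out", "body": {
  "moves": [
    [0, 0.05, 0, 0, -1],
    [0, 0.1, 0, 0, -1],
    [0, 0.15, 0, 0, -1],
    [0, 0.2, 0, 0, -1],
    [0, 0.25, 0, 0, -1],
    [0, 0.25, 0, 0, -1]
  ]
}}

```text
clock: 16.55
eef_pos: [0.5433, -0.0985, 0.069]
tool_rot: [0.601, 0.799, -0.001, 0.0]
ft_force: [-3.4, -0.6, 6.1]
grip_width: 0.0481
```

Run:
```python
from h import *
crop("scene",245,160,345,260,8,"s14.png"); o=bot.get_obs(); print(o['clock'],o['eef_pos'],inv(o['eef_pos']),o['grip_width'],o['ft_force'],o['ft_torque'])
```

```text
16.6 [ 0.54328816 -0.09853854  0.0689701 ] [-7.40723166e+01  4.62326659e-02  6.89701049e+01] 0.04778940888469594 [-3.42250159 -1.87531235  6.629903  ] [-0.10619734  0.64748763 -0.00685494]
```

View pics/s14.png

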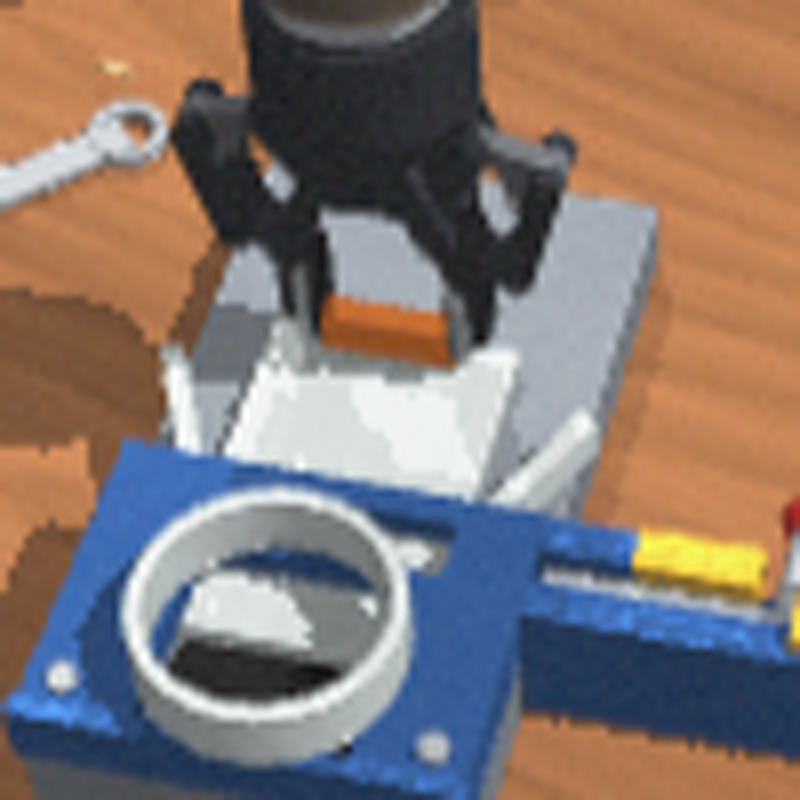

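Request:
{"method": "carry_out", "body": {
  "moves": [
    [0, 0.05, 0, 0, -1],
    [0, 0.1, 0, 0, -1],
    [0, 0.15, 0, 0, -1],
    [0, 0.2, 0, 0, -1],
    [0, 0.25, 0, 0, -1],
    [0, 0.3, 0, 0, -1],
    [0, 0.35, 0, 0, -1],
    [0, 0.4, 0, 0, -1],
    [0, 0.42, 0, 0, -1],
    [0, 0.44, 0, 0, -1],
    [0, 0.44, 0, 0, -1]
  ]
}}

```text
clock: 17.7
eef_pos: [0.5849, -0.0865, 0.069]
tool_rot: [0.601, 0.799, -0.001, -0.0]
ft_force: [-4.8, -1.7, 6.6]
grip_width: 0.0477
```

Request:
{"method": "carry_out", "body": {
  "moves": [
    [0, 0.01, 0, 0, -1],
    [0, 0.02, 0, 0, -1],
    [0, 0.02, 0, 0, -1]
  ]
}}

```text
clock: 18.0
eef_pos: [0.5865, -0.086, 0.0689]
tool_rot: [0.601, 0.799, -0.001, -0.0]
ft_force: [-5.4, -1.5, 7.9]
grip_width: 0.0484
```

Request:
{"method": "carry_out", "body": {
  "moves": [
    [0, 0.01, 0, 0, -1],
    [0, 0.02, 0, 0, -1],
    [0, 0.02, 0, 0, -1]
  ]
}}

```text
clock: 18.3
eef_pos: [0.5884, -0.0855, 0.069]
tool_rot: [0.601, 0.799, -0.001, -0.0]
ft_force: [-5.3, -1.7, 8.2]
grip_width: 0.0481
```

Request:
{"method": "carry_out", "body": {
  "moves": [
    [0, 0.01, 0, 0, -1],
    [0, 0.02, 0, 0, -1],
    [0, 0.02, 0, 0, -1]
  ]
}}

```text
clock: 18.6
eef_pos: [0.5896, -0.0851, 0.0689]
tool_rot: [0.601, 0.799, -0.002, -0.001]
ft_force: [-7.6, -2.4, 10.1]
grip_width: 0.0482
```

Request:
{"method": "carry_out", "body": {
  "moves": [
    [0, 0.01, 0, 0, -1],
    [0, 0.02, 0, 0, -1],
    [0, 0.02, 0, 0, -1]
  ]
}}

```text
clock: 18.9
eef_pos: [0.5897, -0.0851, 0.0689]
tool_rot: [0.602, 0.799, -0.003, -0.002]
ft_force: [-10.9, -3.6, 13.3]
grip_width: 0.0478
```

Request:
{"method": "carry_out", "body": {
  "moves": [
    [0, 0.01, 0, 0, -1],
    [0, 0.02, 0, 0, -1],
    [0, 0.02, 0, 0, -1]
  ]
}}

```text
clock: 19.2
eef_pos: [0.5898, -0.0851, 0.0689]
tool_rot: [0.602, 0.799, -0.005, -0.003]
ft_force: [-15.2, -4.2, 16.0]
grip_width: 0.048
```

Run:
```python
from h import *
crop("scene",245,160,345,260,8,"s15.png"); o=bot.get_obs(); print(o['clock'],o['eef_pos'],inv(o['eef_pos']),o['grip_width'],o['ft_force'],o['ft_torque'])
```

```text
19.25 [ 0.58977463 -0.08509163  0.06893852] [-25.6804265    0.23686991  68.93851667] 0.047954077232282157 [-15.3879884   -4.98945367  16.2514028 ] [-0.90395561  3.2846473   0.08549708]
```

View pics/s15.png

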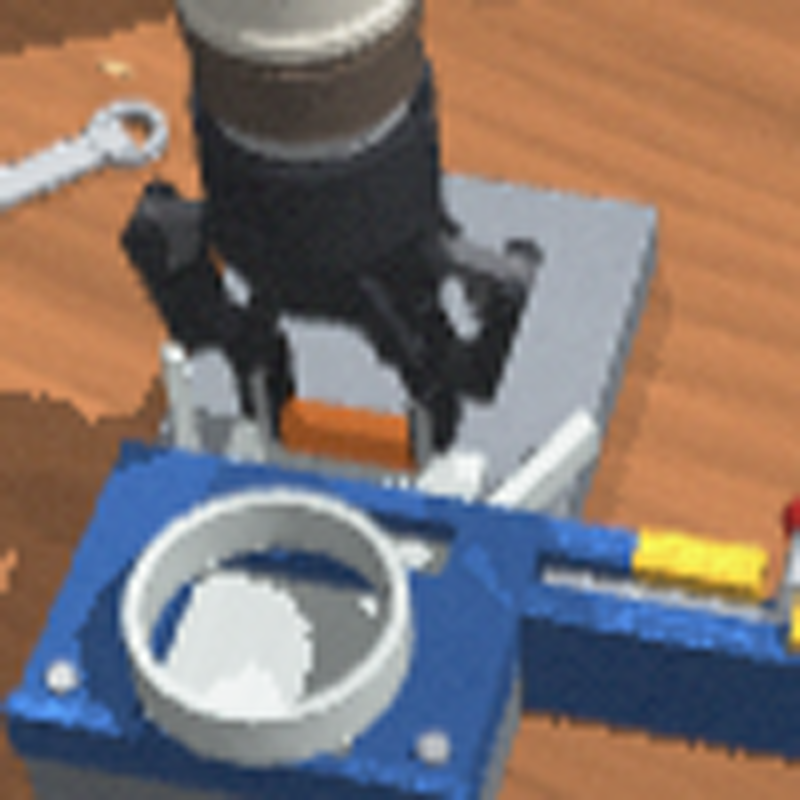

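Request:
{"method": "carry_out", "body": {
  "moves": [
    [0, -0.03, 0, 0, -1],
    [0, -0.03, 0, 0, -1],
    [0, -0.03, 0, 0, 0.42],
    [0, -0.03, 0, 0, 0.42],
    [0, -0.03, 0, 0, 0.42],
    [0, -0.03, 0, 0, 0.42],
    [0, -0.03, 0, 0, 0.42]
  ]
}}

```text
clock: 19.95
eef_pos: [0.5927, -0.0838, 0.0681]
tool_rot: [0.601, 0.799, 0.0, -0.0]
ft_force: [-0.2, -0.3, -0.2]
grip_width: 0.0605
```

Request:
{"method": "carry_out", "body": {
  "moves": [
    [0, 0, -0.1, 0, 0.42],
    [0, 0, -0.4, 0, 0.42],
    [0, 0, -0.8, 0, 0.42],
    [0, 0, -1, 0, 0.42]
  ]
}}

```text
clock: 20.35
eef_pos: [0.5942, -0.0841, 0.1727]
tool_rot: [0.601, 0.799, 0.001, 0.002]
ft_force: [0.2, -1.1, 0.4]
grip_width: 0.0607
```

Request:
{"method": "carry_out", "body": {
  "moves": [
    [-0.5, -0.3, -0.2, 0, 0.42],
    [-1, -0.7, -0.3, 0, 0.42],
    [-1, -1, -0.3, 0, 0.42],
    [-1, -1, -0.3, 0, 0.42]
  ]
}}

```text
clock: 20.75
eef_pos: [0.5208, -0.2117, 0.2001]
tool_rot: [0.604, 0.797, -0.001, 0.0]
ft_force: [0.2, -0.0, -0.1]
grip_width: 0.0608
```

Request:
{"method": "carry_out", "body": {
  "moves": [
    [-0.5, -0.3, 0, 0, 0.42],
    [-1, -0.7, 0, 0, 0.42],
    [-1, -1, 0, 0, 0.42],
    [-1, -1, 0, 0, 0.42]
  ]
}}

```text
clock: 21.15
eef_pos: [0.4524, -0.3348, 0.1988]
tool_rot: [0.604, 0.797, -0.001, -0.0]
ft_force: [0.3, 0.4, -0.1]
grip_width: 0.0607
```

Run:
```python
from h import *
crop("scene",240,160,370,270,6,"s16.png"); crop("top",255,120,385,240,5,"t16.png"); o=bot.get_obs(); print(o['clock'],o['eef_pos'],o['grip_width'],o['ft_force'])
```

```text
21.25 [ 0.45551332 -0.33220685  0.19888355] 0.060379431412697394 [1.31004593 1.07742609 0.19269265]
```

View pics/s16.png

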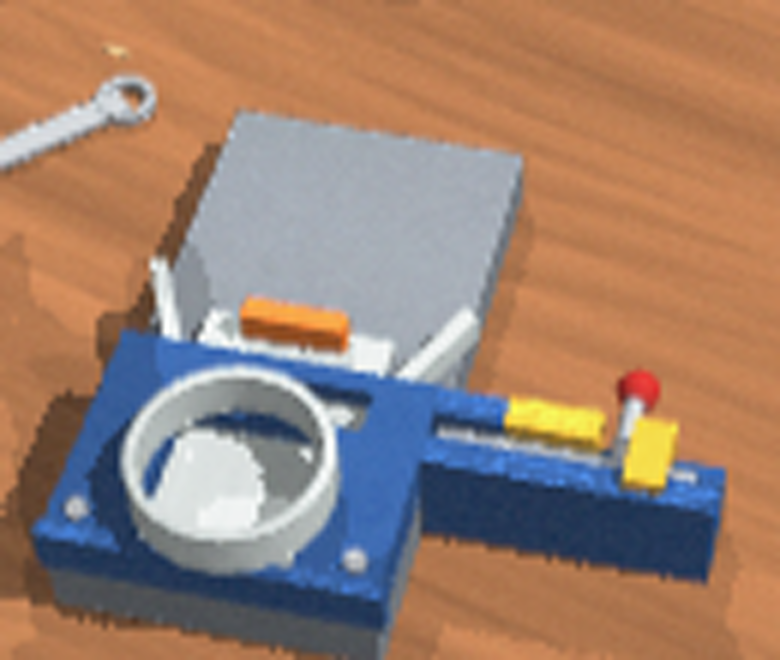

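View pics/t16.png

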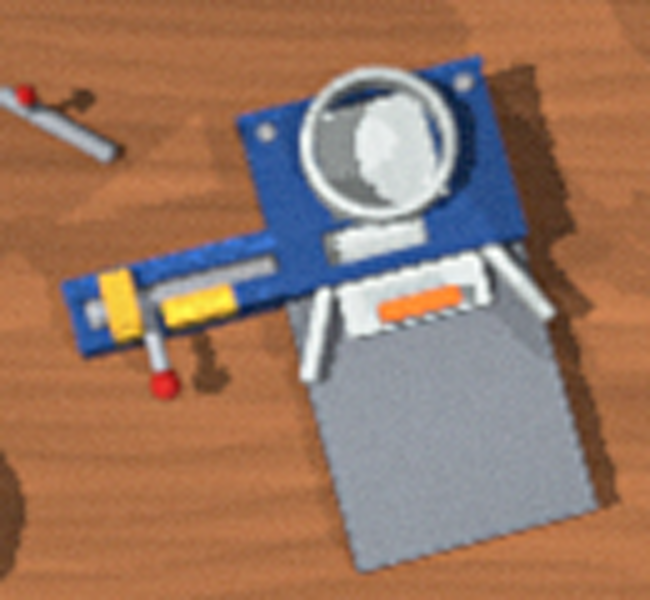

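Run:
```python
from h import *
T=lambda c,z:inv(onz('top',255+(c[0]+.5)/5-.5,120+(c[1]+.5)/5-.5,z)).round(1)
S=lambda c,z:inv(onz('scene',240+(c[0]+.5)/6-.5,160+(c[1]+.5)/6-.5,z)).round(1)
print('blade rear',T((346,338),.04),T((493,302),.04),S((205,312),.04),S((393,340),.04))
print('lip front top',T((378,305),.057),T((461,285),.057),' S rear top',S((245,298),.057),S((349,315),.057))
print('knob',T((164,384),.039),S((638,388),.039))
im=imaging.camera('scene');cv2.imwrite('pics/s17.png',im[:,:,::-1])
```

```text
blade rear [-31.5  47.2  40. ] [-32.7 -45.2  40. ] [-28.2 -46.5  40. ] [-31.   43.5  40. ]
lip front top [-19.5  24.8  57. ] [-20.3 -26.7  57. ]  S rear top [-27.2 -25.1  57. ] [-27.7  24.4  57. ]
knob [-30.7 160.7  39. ] [-28.7 159.   39. ]
```

View pics/s17.png

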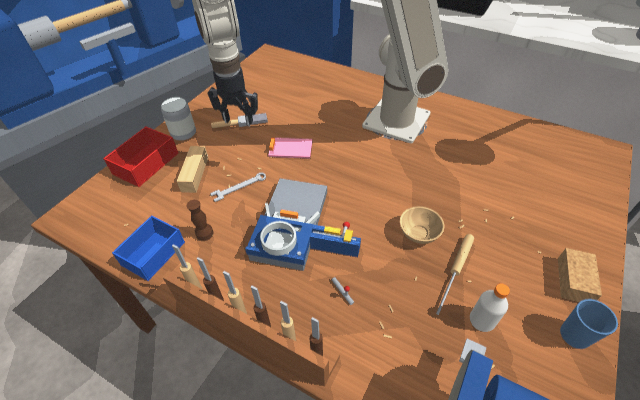

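Run:
```python
from workcell import order
print(order.job_done())
```

```text
the job is handed in; nothing more can be done
None
```

The bolt is parked in the yellow notch, and the blade is in the slot, lip outermost and fully home as far as I can measure. I handed the job in at about 21 s of the 64 s.

**Bolt:** I gripped the knob, drew the bolt back to the hard stop (the arm stalled at about 8 N), and eased off roughly 1 to 2 mm. I then pushed the handle over with closed fingers until it fell into the notch. The last check puts the knob at about gate (-30, 160, 39) mm, which fits a level handle outside the housing.

**Blade:** I gripped it by the lip, centred it and slid it in. It stopped firmly at about 15 N after 134.8 mm of travel, against an expected 135 mm. After release, the top camera puts its rear edge at gate x of about -32 mm, exactly where it should be.

**Where the checks disagreed:**
- The scene camera read that rear edge 1 to 4 mm further in. It had shown a similar offset before the slide, so I trusted the top view and the hard stop.
- The gripper showed 16 mm on the 20 mm ball and 48 mm on the 50 mm lip. Both held without slipping.

In the final scene picture the bystanders, the small loose bolt and the pink plate look unmoved. I judged that by eye and didn't measure it.

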